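# Close the draught shield and tare the balance

## Task

Tare the laboratory balance with the empty beaker on its pan: push the sliding glass top of the draught shield fully shut by its grip bar, then press the tare key lightly - the one wide key, at the right-hand end of the row as seen from the keypad side - let it spring back and withdraw. Use the fingertips only, press no other key, handle the balance gently, and leave the beaker and the rack, bottle, jar and cap beside the balance where they stand.

Things in the scene. Friction and masses are not known exactly. Their poses are not given: they have to be found in the camera images.
- balance: Laboratory balance, fixed, 320 mm deep (its x), 210 wide (its y); origin: centre of its underside, on the bench. Its keypad side faces its -x; +y is on the left seen from there. Keypad x -160 to -65 mm, sloping up 8 deg from 50 to 63 mm high; behind it the housing is 75 high and carries a clear glass shield, x -60 to 120, y -85 to 85, side rails to 195 high. Four grey keys in a row at x = -130 mm.
- grip_bar (a point): Centre of the black grip bar on the front part of the shield's sliding glass top: 14 mm thick along the balance's x, 80 mm long along its y, 20 mm high above the glass (this point is 10 mm above the glass, 10 mm below the bar's top). It moves with the top; behind the bar (balance's +x) the flat glass goes on for 144 mm.
- shield_top (a joint): How far the sliding glass top stands open (m): 0 = fully shut, against a hard stop; it opens backwards, along the balance's +x, up to 0.12. It stays where it is left; sliding it takes about 1.5 N. It is shut by pushing the back of the grip bar towards the keypad (balance's -x).
- tare_key (a joint): Travel of the wide tare key (m): 0 = up, 0.005 = fully down. It goes down square to the sloping keypad, starts to move at about 1.2 N, registers from 0.002 (3.6 N), is fully down at about 7 N, and springs back.
- tare_key_face (a point): Centre of the top face of the wide tare key, 38 mm along the balance's y by 18 mm along its x, 9 mm proud of the keypad, at the row's right-hand end (balance x = -130, y = -68 mm). The nearest edge of the next key is 46 mm away along y. Faces of all keys are equally high.
- power_key (a joint): Travel of the round power key (m), 0 = up; 18 mm across, at y = 76 mm in the balance's frame; same spring as the tare key. To be left alone.
- unit_key (a joint): Travel of the first square key (m), 0 = up; 18 mm wide, at y = 31 mm in the balance's frame. To be left alone.
- print_key (a joint): Travel of the second square key, next to the tare key (m), 0 = up; 18 mm wide, at y = -13 mm in the balance's frame. To be left alone.
- beaker: Loose empty glass beaker, 48 mm across, 60 mm high, 40 g, standing on the round pan inside the shield (pan 90 mm across, centred at balance x = 30, y = 0, top 84 mm high); origin at the centre of its underside. To be left alone.
- tube_rack: Loose blue rack of six blue-capped tubes to the right of the balance (its -y side), 170 x 90 mm, 119 mm high to the caps; origin at the centre of its underside. To be left alone.
- bottle: Loose white plastic bottle, 58 mm across, 125 mm high, standing beside the balance; origin at the centre of its underside. To be left alone.
- jar: Loose amber glass jar with a black lid, 54 mm across, 75 mm high, standing beside the balance; origin at the centre of its underside. To be left alone.
- screw_cap: Loose blue screw cap, 35 mm across, 15 mm high, lying beside the balance; origin at the centre of its underside. To be left alone.

How it is judged:
On the way, in this order (a step that is already met when the one before it is completed fails the run):
1. the shield's top is pushed shut (value of joint shield_top below 0.005 m), for 0.1 s.
2. with the shield shut, the tare key is pressed (value of joint tare_key above 0.002 m and value of joint shield_top below 0.005 m), for 0.05 s.
At the end, for the whole second after the job is handed in: The shield's top is shut to within 5 mm, all four keys are up again (within 1 mm), the beaker stands upright within 5 mm of where it stood, and the rack, bottle, jar and cap are within 10 mm of where they stood (value of joint shield_top below 0.005 m and value of joint each of tare_key, power_key, unit_key, print_key below 0.001 m and distance of beaker from where it was at the start of the episode below 0.005 m and angle between beaker's own z axis and vertical below 0.1 rad and distance of each of tube_rack, bottle, jar, screw_cap from where it was at the start of the episode below 0.01 m); the robot touches nothing.
It fails at once if the tare key is pressed while the shield is open (value of joint tare_key above 0.002 m and value of joint shield_top above 0.006 m).
It fails at once if another key is pressed (by 2 mm or more) (value of joint any of power_key, unit_key, print_key above 0.002 m).
It fails at once if the balance is handled roughly: its open top gripped or forced (30 N), its tare key pressed hard (30 N), or any part struck (60 N) ((value of joint shield_top above 0.008 m and contact force between any of the fingers, the arm and balance above 30 N) or (value of joint tare_key above 0.001 m and contact force between any of the fingers, the arm and balance above 30 N) or contact force between any of the fingers, the arm and balance above 60 N).
It fails at once if the beaker on the pan is shifted by more than 5 mm, tipped or lifted (distance of beaker from where it was at the start of the episode above 0.005 m or angle between beaker's own z axis and vertical above 0.1 rad).
It fails at once if the rack, bottle, jar or cap is shifted by more than 10 mm, knocked over or lifted (distance of any of tube_rack, bottle, jar, screw_cap from where it was at the start of the episode above 0.01 m).
It also fails if it takes over 42 s, if anything falls off the work surface, if the arm or the gripper's body presses on something with over 40 N, if the wrist force passes 120 N, or if a joint passes its speed limit or range.

## Robot

A 7-joint arm with a two-finger parallel gripper is mounted at the origin on the work surface. World frame = base frame: x ahead of the robot, y to its left, z up, the work surface at z = 0. Lengths are in m, angles in rad, forces in N, time in s.
With the tool pointing down it reaches from about 0.4 to 0.75 m from the base axis. Payload 19.5 kg.
Tool frame: the origin (TCP) lies at the very end of the fingers, on their centre line; the grasp point (between the pads) lies 19 mm behind it; z points along the fingers, y is the direction in which the jaws open and shut (so a half turn about z gives the same grasp; the last joint's range is limited). The gripper opens to 85 mm and grips with 20 to 120 N. Pads are 22 mm wide; open, the fingers measure 114 mm over their backs; the gripper's body (76 mm by 85 mm) begins 54 mm behind the grasp point. The pads swing forward as they close: fully open they stand 13 mm farther back than shut.
Start: joints at [-1.224, 0.707, -0.028, 1.485, 0.022, 0.951, -0.075], TCP at [0.218, 0.532, 0.231] pointing down, gripper open.
Joint ranges: [-2.71, 2.71], [-0.32, 2.16], [-1.57, 1.52], [0, 2.45], [-1.46, 4.6], [0, 2.02], [-2.83, 2.83]. Speed limits (rad/s): [1.89, 1.89, 2.57, 2.57, 3.01, 3.01, 3.01].

## Interface

Orientations are given as a 3x3 rotation matrix whose columns are the frame's x, y, z axes.
In Python, from plant import bot gives the robot as it stands.
- The arm moves only by the tool step_arm, never from a script. Its argument "commands" is text: rows parted by semicolons, each of 4 numbers parted by spaces: the shift along the world's x, y, z in units of 40 mm (1.0 is 40 mm), then the turn about the world's z in units of 10 degrees (1.0 is 10 degrees). A call has 1 to 5 rows; each row shifts and turns the pose as measured when the row begins; what a row does not reach is not made up. A row lasts 1/8 s, in which the tool goes at most 62.5 mm and 10.7 degrees, less where a joint would pass 70% of its speed; a pose out of reach is approached as far as the arm can. A call is refused whole if a number of a shift passes 1 or a number of a turn 1, either way. A call with a gripper value outside its range is refused whole. "claw" is the opening in per cent of the stroke, from 0 (shut) to 100 (fully open), set as the call begins (left out, the last holds). The fingers move at their own pace and stop on an object; the grip force is fixed at half the most. Time passes only in rows, so rows that do not move let the fingers close. It gives the time, the measured TCP pose, the force and the opening at its end, in the units of the state.
- bot.read_state(): the state, without advancing time (a new reading comes with each control period).
- bot.get_image(name): name is "scene" or "top" or "wrist"; returns the picture (480x640x3 uint8, red, green, blue); there is no depth.
- bot.camera_info(name): a dict with "vfov" (degrees; the focal length in pixels is half the picture's height over the tangent of half this angle, whatever the lens; pixels are square), "cx", "cy" (the principal point, pixels), "k1" (the pictures are not rectified: a ray, as slopes to the right and down, at radius r is drawn at 1 + k1 r^2 times it, then the intrinsics apply), "cam_to_world" (4x4, takes a point from camera to world coordinates). Camera axes: x right, y down, z forward; pixel columns grow to the right and rows downward; lengths in m; the calibration is good to about 2 mm. A picture is of the moment at which its call begins: read the wrist's pose just before it. camera_info takes no time and is no camera call; for the wrist camera it gives the pose at the moment of the call.
- bot.sign_off(): hands the job in, once; it reports no verdict.
The state is a dict: "time_s": time; "joints": joint angles; "dq": joint speeds; "joint_efforts": joint torques, N m; "eef_pos": TCP position; "eef_rot": TCP orientation; "force": force on the tool from outside, world axes, zero at the start; "ft_torque": the same for the moment, N m; "grip_width": finger opening in m.
Only numpy, scipy, OpenCV 4.12 (cv2) and the standard library are available. Lean on these libraries where they do the work, as an engineer would, in place of code of your own. Each camera call takes 0.05 s, during which the arm holds its last target. There are 200 camera calls.

## Working session

There is one attempt and no reset: what is moved stays moved. The work goes in short steps, Python scripts to look and compute and a tool call to move; the robot and the scene stay as the last step left them, time stands still between calls to the robot, and variables do not carry over. Pictures are saved under pics/ and viewed, about 8 in all and at most 12, crops included, and the job is handed in when it is done.

Besides the shell and the picture viewer there is one more tool, called by a JSON object that holds its "fn" and its "kwargs", one argument or row to a line. step_arm: Moves the arm, as the interface text tells. Its arguments: {"type":"object","properties":{"commands":{"type":"string"},"claw":{"type":"number"}},"required":["commands"]}

```bash
mkdir -p pics; cat > h.py <<'E'
import numpy as np, cv2, json
from plant import bot
def K(n):
    c=bot.camera_info(n); f=240/np.tan(np.radians(c['vfov'])/2); return c,f
def ray(n,u,v,c=None):
    c=c or bot.camera_info(n); f=240/np.tan(np.radians(c['vfov'])/2)
    d=np.array([(u-c['cx'])/f,(v-c['cy'])/f]); s=d.copy()
    for _ in range(30): s=d/(1+c['k1']*(s@s))
    T=np.array(c['cam_to_world']); return T[:3,3],T[:3,:3]@np.array([s[0],s[1],1])
def at_z(n,u,v,z,c=None):
    o,d=ray(n,u,v,c); return o+d*(z-o[2])/d[2]
def proj(n,P,c=None):
    c=c or bot.camera_info(n); f=240/np.tan(np.radians(c['vfov'])/2)
    T=np.array(c['cam_to_world']); p=(np.atleast_2d(P)-T[:3,3])@T[:3,:3]
    s=p[:,:2]/p[:,2:]; s=s*(1+c['k1']*(s**2).sum(1,keepdims=True))
    return s*f+[c['cx'],c['cy']]
E
python3 - <<'E'
from h import *
for n in('scene','top'):
    cv2.imwrite(f'pics/{n}0.png',bot.get_image(n)[:,:,::-1]); c=bot.camera_info(n); print(n,c['vfov'],c['cx'],c['cy'],c['k1'],np.round(c['cam_to_world'],3).tolist())
s=bot.read_state(); print(s)
E
```

```text
scene 50.92180131788709 316.4184865948895 236.2146300173106 0.010860944462092138 [[-0.886, 0.403, -0.23, 0.745], [0.464, 0.779, -0.423, 0.375], [0.009, -0.481, -0.877, 0.882], [0.0, 0.0, 0.0, 1.0]]
top 44.097125634265176 315.74293201484153 233.9658759519662 -0.16374381829484438 [[0.011, -0.983, 0.183, 0.331], [-1.0, -0.009, 0.01, 0.04], [-0.008, -0.183, -0.983, 1.219], [0.0, 0.0, 0.0, 1.0]]
{'time_s': 0.1, 'joints': array([-1.22368079,  0.70702016, -0.0276488 ,  1.48494795,  0.02198446,
        0.95087992, -0.07551057]), 'dq': array([-0.00052228, -0.00068888,  0.00208943, -0.00099945, -0.00024537,
       -0.00077733,  0.00062922]), 'joint_efforts': array([ 3.08105686e-03, -8.84273028e+01,  1.23653647e+00, -2.36445129e+01,
        1.70481380e-02,  5.12579092e-03,  5.49292008e-05]), 'eef_pos': array([0.21787251, 0.53187681, 0.23088675]), 'eef_rot': array([[-9.25360162e-01,  3.79088956e-01, -3.66849354e-04],
       [ 3.79089134e-01,  9.25359742e-01, -8.81067565e-04],
       [ 5.46464063e-06, -9.54373428e-04, -9.99999545e-01]]), 'force': array([-0.53906315,  0.13257385, -0.72614104]), 'ft_torque': array([ 0.01413617, -0.01217168,  0.02984782]), 'grip_width': 0.0853337464965346}
```

View pics/scene0.png

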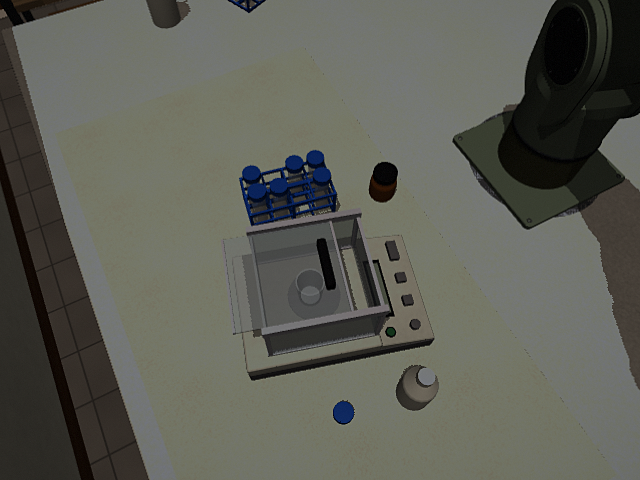

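View pics/top0.png

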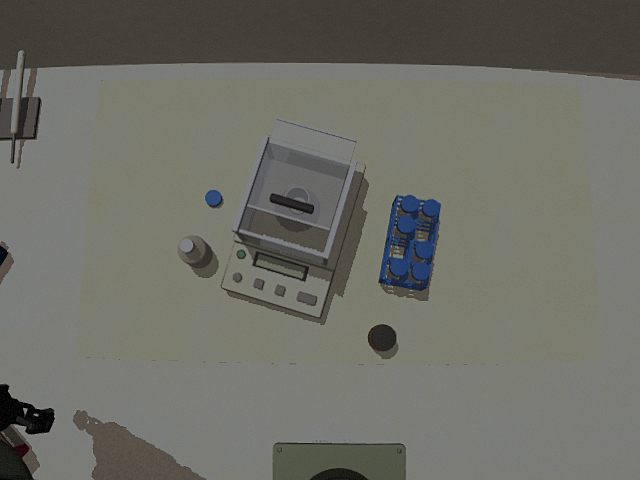

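The scene shows the balance with its keypad toward the robot, and the grip bar at scene (326,264) and top (291,203). The tare key is at scene (392,250) and top (307,298). I'll enlarge both pictures for accurate pixel positions.

```bash
python3 - <<'E'
import cv2,numpy as np
for n,(x0,y0,x1,y1),s in(('top',(210,110,380,325),2.75),('scene',(215,195,445,385),3.15)):
    i=cv2.imread(f'pics/{n}0.png')[y0:y1,x0:x1]; i=cv2.resize(i,None,fx=s,fy=s,interpolation=cv2.INTER_CUBIC)
    i=np.clip(255*(i/255.)**.6,0,255).astype('uint8')
    for k in range((x0//20+1)*20,x1,20):
        X=int((k-x0)*s); cv2.line(i,(X,0),(X,6),(0,0,255),1); cv2.putText(i,str(k),(X-10,18),0,.4,(0,0,255),1)
    for k in range((y0//20+1)*20,y1,20):
        Y=int((k-y0)*s); cv2.line(i,(0,Y),(6,Y),(0,0,255),1); cv2.putText(i,str(k),(8,Y+4),0,.4,(0,0,255),1)
    cv2.imwrite(f'pics/{n}0c.png',i)
E
```

```text
(no output)
```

View pics/top0c.png

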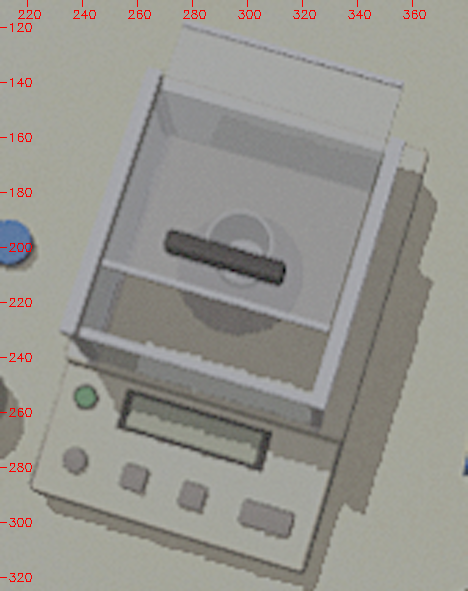

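View pics/scene0c.png

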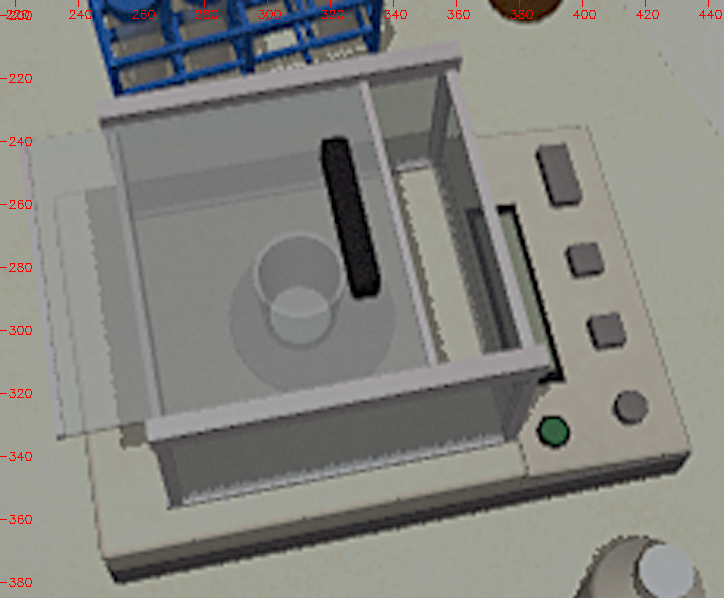

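Top-view readings: keys at (237,277), (259,283), (280.5,290) and (307,298), bar centre at (291.5,203). Scene readings: keys at (415,324), (407,299), (400,277) and (392,250), bar centre at (326,263.5). The front corners are visible in both pictures, so I'll fit the balance pose.

```bash
cat > fit.py <<'E'
from h import *
from scipy.optimize import least_squares
zk=.063
T=[((237.3,277.3),(-.13,.076,zk)),((259.1,283.5),(-.13,.031,zk)),((280.5,290.2),(-.13,-.013,zk)),((307.1,298.2),(-.13,-.068,zk)),((320.2,317.6),(-.16,-.105,.05)),((221.6,287.1),(-.16,.105,.05))]
S=[((391.8,249.9),(-.13,-.068,zk)),((400.1,276.9),(-.13,-.013,zk)),((407.1,299.1),(-.13,.031,zk)),((415.3,323.9),(-.13,.076,zk)),((434,338.5),(-.16,.105,.05)),((401.3,234.7),(-.16,-.105,.05))]
bt,bs=(291.5,203.1),(325.8,263.6)
def W(p,b): c,s=np.cos(p[2]),np.sin(p[2]); b=np.atleast_2d(b); return np.c_[p[0]+c*b[:,0]-s*b[:,1],p[1]+s*b[:,0]+c*b[:,1],b[:,2]]
ci={n:bot.camera_info(n) for n in('top','scene')}
def res(p):
    r=[]
    for n,L in(('top',T),('scene',S)): r.append(proj(n,W(p,[b for _,b in L]),ci[n])-[a for a,_ in L])
    return np.vstack(r)
f=least_squares(lambda p:res(p).ravel(),[.5,.05,-.3],loss='soft_l1'); p=f.x
if __name__=='__main__':
    print(p,np.degrees(p[2])); print(np.round(res(p),1).tolist())
    for nm,sl in(('top',slice(0,6)),('scene',slice(6,12))): print(nm,least_squares(lambda q:res(q)[sl].ravel(),p).x)
    o1,d1=ray('top',*bt); o2,d2=ray('scene',*bs)
    A=np.c_[d1,-d2]; t=np.linalg.lstsq(A,o2-o1,rcond=None)[0]
    q1,q2=o1+d1*t[0],o2+d2*t[1]; m=(q1+q2)/2; print('bar top',q1,q2)
    c,s=np.cos(p[2]),np.sin(p[2]); d=m[:2]-p[:2]; print('bal frame',c*d[0]+s*d[1],-s*d[0]+c*d[1],m[2])
    print('tare',W(p,(-.13,-.068,zk)))
    print('rails',[np.round(proj(n,W(p,[(-.06,-.085,.195),(-.06,.085,.195),(.12,-.085,.195),(.12,.085,.195)]),ci[n]),1).tolist() for n in ci])
    for n,(u,v),z in(('top',(193,247),.125),('top',(382,337),.075),('top',(409,203),.119),('top',(421,271),.119),('top',(214,198),.015)): print(at_z(n,u,v,z))
E
python3 fit.py
```

```text
[ 0.56313514  0.09624584 -0.28475126] -16.315045170681994
[[-0.4, -1.0], [-0.6, -0.5], [-0.6, -0.6], [-0.3, -0.4], [0.3, 0.8], [-2.3, 0.1], [0.1, -0.7], [0.0, -0.8], [-0.0, -0.2], [-0.7, -0.6], [1.1, 0.1], [-0.3, -2.1]]
top [ 0.5627673   0.09530304 -0.28209127]
scene [ 0.56378192  0.09698737 -0.28713569]
bar top [0.57547441 0.09346774 0.20059339] [0.5747621  0.09421737 0.20046221]
bal frame 0.012175700931320478 0.0010597681858254254 0.2005278003338931
tare [[0.41926757 0.06750353 0.063     ]]
rails [[[326.1, 256.5], [234.0, 228.8], [354.9, 161.8], [265.3, 136.1]], [[358.4, 209.6], [386.2, 308.0], [246.8, 228.3], [262.6, 331.3]]]
[0.50723953 0.28209229 0.125     ]
[ 0.34447775 -0.07768139  0.075     ]
[ 0.5975294 -0.1268283  0.119    ]
[ 0.46687866 -0.14720049  0.119     ]
[0.62984739 0.26691707 0.015     ]
```

```bash
python3 - <<'E'
from fit import *
s=bot.read_state(); c=bot.camera_info('wrist'); M=np.array(c['cam_to_world'])
print('cam in tool',s['eef_rot'].T@(M[:3,3]-s['eef_pos'])); print('behind bar',W(p,(.055,0,.25)), 'closing dir',W(p,(-1,0,0))-W(p,(0,0,0)))
E
```

```text
cam in tool [ 0.07004378 -0.00038731 -0.14188591]
behind bar [[0.61592038 0.08079531 0.25      ]] closing dir [[-0.95973156  0.28091873  0.        ]]
```

{"fn": "step_arm", "kwargs": {
  "commands": "0 0 0.6 0.6;0.8 -0.9 0 0;0.8 -0.9 0 0;0.8 -0.9 0 0;0.8 -0.9 0 0",
  "claw": 0
}}

```text
time_s: 0.72
eef_pos: [0.3461, 0.3851, 0.254]
eef_rot: [[-0.963, 0.271, -0.002], [0.271, 0.963, -0.003], [0.001, -0.003, -1.0]]
force: [1.0, -0.1, -0.5]
grip_width: 0.0005
```

{"fn": "step_arm", "kwargs": {
  "commands": "0.8 -0.9 0 0;0.8 -0.9 0 0;0.8 -0.9 0 0;0.8 -0.9 0 0;0.8 -0.9 0 0"
}}

```text
time_s: 1.35
eef_pos: [0.5104, 0.1982, 0.2533]
eef_rot: [[-0.963, 0.271, -0.003], [0.271, 0.963, -0.003], [0.002, -0.004, -1.0]]
force: [0.6, 0.8, 0.1]
grip_width: -0.0001
```

{"fn": "step_arm", "kwargs": {
  "commands": "0.8 -0.9 0 0;0.8 -0.9 0 0;0.8 -0.9 0 0;0.5 -0.5 0 0;0 0 0 0"
}}

```text
time_s: 1.98
eef_pos: [0.6305, 0.0616, 0.2513]
eef_rot: [[-0.961, 0.275, -0.006], [0.275, 0.961, -0.005], [0.005, -0.006, -1.0]]
force: [0.1, -0.3, -0.3]
grip_width: -0.0
```

{"fn": "step_arm", "kwargs": {
  "commands": "-0.35 0.48 -0.5 0;0 0 -0.3 0;0 0 0 0"
}}

```text
time_s: 2.35
eef_pos: [0.6154, 0.0821, 0.2181]
eef_rot: [[-0.962, 0.275, -0.007], [0.275, 0.962, -0.004], [0.006, -0.006, -1.0]]
force: [-0.0, 0.3, 0.0]
grip_width: -0.0001
```

```bash
python3 - <<'E'
from h import *
a=bot.get_image('scene')[180:400,200:460]; b=bot.get_image('top')[100:320,200:400]
o=np.hstack([cv2.resize(a,None,fx=1.7,fy=1.7,interpolation=2),cv2.resize(b,None,fx=1.7,fy=1.7,interpolation=2)])
cv2.imwrite('pics/a1.png',(255*(o[:,:,::-1]/255.)**.6).astype('uint8'))
s=bot.read_state(); print(s['eef_pos'],s['force'])
E
```

```text
[0.61586452 0.08219626 0.21897067] [-0.11209442  0.68984688 -0.517015  ]
```

View pics/a1.png

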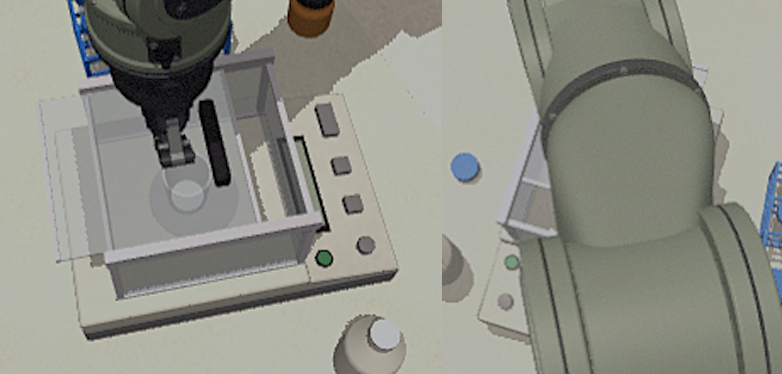

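The shut fingertips at (175,160) are behind the bar at (215,145), between the rails. I'll descend gently to a tip height of about 0.190.

{"fn": "step_arm", "kwargs": {
  "commands": "0 0 -0.4 0;0 0 -0.2 0;0 0 -0.1 0;0 0 0 0"
}}

```text
time_s: 2.95
eef_pos: [0.617, 0.0818, 0.1923]
eef_rot: [[-0.961, 0.275, -0.003], [0.275, 0.961, -0.004], [0.002, -0.004, -1.0]]
force: [-0.6, -0.7, 0.8]
grip_width: -0.0002
```

{"fn": "step_arm", "kwargs": {
  "commands": "-0.2 0.06 -0.06 0;-0.2 0.06 0 0;-0.15 0.045 0 0;-0.15 0.045 0 0"
}}

```text
time_s: 3.45
eef_pos: [0.5874, 0.0908, 0.1906]
eef_rot: [[-0.961, 0.275, -0.001], [0.275, 0.961, -0.003], [0.0, -0.004, -1.0]]
force: [1.7, 0.6, -1.2]
grip_width: -0.0001
```

{"fn": "step_arm", "kwargs": {
  "commands": "-0.15 0.044 0 0;-0.15 0.044 0 0;-0.15 0.044 0 0;-0.15 0.044 0 0"
}}

```text
time_s: 3.95
eef_pos: [0.5619, 0.0981, 0.1907]
eef_rot: [[-0.961, 0.276, -0.001], [0.276, 0.961, -0.004], [-0.0, -0.004, -1.0]]
force: [2.8, -0.3, -1.3]
grip_width: 0.0004
```

{"fn": "step_arm", "kwargs": {
  "commands": "-0.1 0.03 0 0;-0.1 0.03 0 0;-0.1 0.03 0 0"
}}

```text
time_s: 4.32
eef_pos: [0.549, 0.1019, 0.1907]
eef_rot: [[-0.961, 0.276, -0.001], [0.276, 0.961, -0.004], [-0.0, -0.004, -1.0]]
force: [1.4, -0.8, -1.5]
grip_width: 0.0002
```

{"fn": "step_arm", "kwargs": {
  "commands": "-0.07 0.02 0 0;-0.07 0.02 0 0"
}}

```text
time_s: 4.58
eef_pos: [0.5486, 0.102, 0.1911]
eef_rot: [[-0.961, 0.278, 0.012], [0.277, 0.961, -0.005], [-0.013, -0.001, -1.0]]
force: [28.0, -5.2, -20.6]
grip_width: 0.0
```

{"fn": "step_arm", "kwargs": {
  "commands": "-0.07 0.02 0 0;-0.07 0.02 0 0"
}}

```text
time_s: 4.82
eef_pos: [0.5487, 0.102, 0.1912]
eef_rot: [[-0.96, 0.28, 0.025], [0.28, 0.96, -0.005], [-0.025, 0.002, -1.0]]
force: [25.2, -5.7, -17.2]
grip_width: -0.0004
```

{"fn": "step_arm", "kwargs": {
  "commands": "-0.07 0.02 0 0;-0.07 0.02 0 0"
}}

```text
time_s: 5.08
eef_pos: [0.5489, 0.102, 0.1915]
eef_rot: [[-0.959, 0.282, 0.038], [0.282, 0.959, -0.005], [-0.038, 0.006, -0.999]]
force: [25.0, -5.4, -17.0]
grip_width: -0.0
```

The top is against the stop: force jumped to about 28 N at x=0.549, where I expected it shut. Next I'll back off and lift.

{"fn": "step_arm", "kwargs": {
  "commands": "0.3 -0.09 0 0;0.1 -0.03 0.3 0;0 0 0.8 0;0 0 0.5 0;0 0 0 0"
}}

```text
time_s: 5.7
eef_pos: [0.5643, 0.0977, 0.2568]
eef_rot: [[-0.959, 0.282, 0.037], [0.282, 0.959, -0.005], [-0.036, 0.006, -0.999]]
force: [-0.4, -0.2, -0.9]
grip_width: 0.0
```

{"fn": "step_arm", "kwargs": {
  "commands": "-0.8 0 0.1 0;-0.9 -0.1 0 0;-0.9 -0.1 0 0;-0.9 -0.2 0 0;-0.5 -0.2 0 0"
}}

```text
time_s: 6.32
eef_pos: [0.3976, 0.0735, 0.2568]
eef_rot: [[-0.959, 0.281, 0.032], [0.281, 0.96, -0.005], [-0.032, 0.004, -0.999]]
force: [1.2, 0.1, 0.6]
grip_width: 0.0003
```

```bash
python3 - <<'E'
from h import *
a=bot.get_image('scene')[180:400,200:460]; b=bot.get_image('wrist')
o=np.hstack([cv2.resize(a,(440,372),interpolation=2),cv2.resize(b,(360,372))])
cv2.imwrite('pics/a2.png',(255*(o[:,:,::-1]/255.)**.6).astype('uint8'))
s=bot.read_state(); print(s['time_s'],s['eef_pos'],s['eef_rot'],s['force'])
E
```

```text
6.425 [0.3976388  0.07306828 0.25699181] [[-0.95901954  0.28161339  0.03123161]
 [ 0.28159157  0.95952035 -0.00518581]
 [-0.03142775  0.00382127 -0.99949872]] [ 1.13524826  0.22371339 -0.48004354]
```

View pics/a2.png

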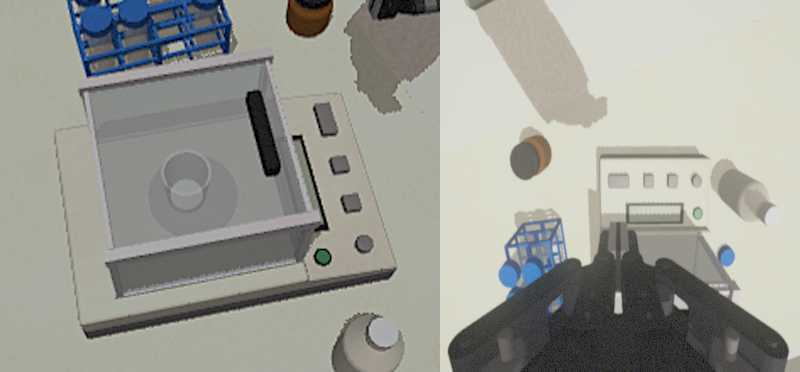

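The shield is shut: the bar is at the front, no glass overhangs at the rear, and the beaker and its neighbours haven't moved. The wrist view shows the tare key at about (318,234) in full-size pixels. I'll cross-check that position against the fit.

```bash
python3 - <<'E'
from fit import *
c=bot.camera_info('wrist'); i=bot.get_image('wrist')
print(W(p,(-.13,-.068,.063)),at_z('wrist',318,234,.063,c),proj('wrist',W(p,[(-.13,-.068,.063),(-.13,-.013,.063)]),c))
cv2.imwrite('pics/w.png',cv2.resize(i[190:300,270:480,::-1],None,fx=3.5,fy=3.5,interpolation=2))
E
```

```text
[[0.41926757 0.06750353 0.063     ]] [0.41897954 0.06835347 0.063     ] [[317.27769513 234.48750775]
 [371.25180769 234.42216052]]
```

View pics/w.png

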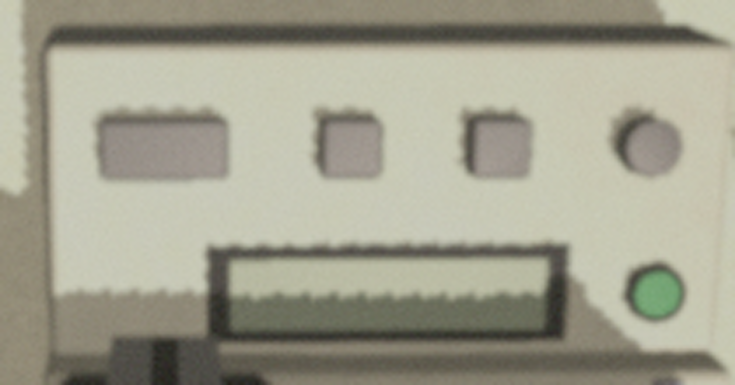

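The wrist-view key centre (317,233) agrees with the fit to about 1 mm. I'll go above the key and descend.

{"fn": "step_arm", "kwargs": {
  "commands": "0.54 -0.13 -0.3 0;0 0 -0.9 0;0 0 -0.9 0;0 0 -0.9 0;0 0 -0.5 0"
}}

```text
time_s: 7.1
eef_pos: [0.4246, 0.0699, 0.1116]
eef_rot: [[-0.959, 0.281, 0.036], [0.281, 0.96, -0.003], [-0.035, 0.007, -0.999]]
force: [0.9, 0.1, 0.5]
grip_width: -0.0
```

{"fn": "step_arm", "kwargs": {
  "commands": "0 0 -0.2 0;0 0 0 0"
}}

```text
time_s: 7.35
eef_pos: [0.4247, 0.0702, 0.1018]
eef_rot: [[-0.959, 0.281, 0.033], [0.281, 0.96, -0.003], [-0.033, 0.006, -0.999]]
force: [-0.3, -0.0, 0.4]
grip_width: -0.0002
```

{"fn": "step_arm", "kwargs": {
  "commands": "-0.14 -0.05 -0.2 0;0 0 -0.3 0;0 0 -0.1 0;0 0 0 0"
}}

```text
time_s: 7.85
eef_pos: [0.4208, 0.0687, 0.0784]
eef_rot: [[-0.959, 0.281, 0.037], [0.281, 0.96, -0.002], [-0.036, 0.008, -0.999]]
force: [-0.0, 0.1, 0.6]
grip_width: -0.0
```

{"fn": "step_arm", "kwargs": {
  "commands": "-0.03 0 -0.15 0;0 0 -0.1 0;0 0 -0.05 0;0 0 0 0"
}}

```text
time_s: 8.35
eef_pos: [0.4198, 0.0688, 0.0659]
eef_rot: [[-0.959, 0.281, 0.037], [0.281, 0.96, -0.002], [-0.036, 0.009, -0.999]]
force: [-0.3, 0.1, -0.1]
grip_width: -0.0004
```

{"fn": "step_arm", "kwargs": {
  "commands": "0 0 -0.05 0;0 0 -0.02 0"
}}

```text
time_s: 8.6
eef_pos: [0.4201, 0.0688, 0.0631]
eef_rot: [[-0.959, 0.281, 0.038], [0.281, 0.96, -0.002], [-0.037, 0.009, -0.999]]
force: [0.1, 0.4, 2.3]
grip_width: 0.0003
```

Contact at 2.3 N. I'll press on about 3 mm in small rows.

{"fn": "step_arm", "kwargs": {
  "commands": "0 0 -0.04 0;0 0 -0.03 0"
}}

```text
time_s: 8.85
eef_pos: [0.4204, 0.0687, 0.0604]
eef_rot: [[-0.959, 0.281, 0.039], [0.281, 0.96, -0.002], [-0.038, 0.009, -0.999]]
force: [1.3, -1.4, 6.2]
grip_width: 0.0001
```

{"fn": "step_arm", "kwargs": {
  "commands": "0 0 0 0;0 0 0 0"
}}

```text
time_s: 9.1
eef_pos: [0.4204, 0.0686, 0.0604]
eef_rot: [[-0.959, 0.281, 0.039], [0.281, 0.96, -0.002], [-0.038, 0.009, -0.999]]
force: [-0.3, -0.1, 5.5]
grip_width: -0.0
```

{"fn": "step_arm", "kwargs": {
  "commands": "0 0 0.2 0;0 0 0.5 0;0 0 0.9 0;-0.2 0 0.9 0;-0.5 0 0.9 0"
}}

```text
time_s: 9.72
eef_pos: [0.3905, 0.0684, 0.2]
eef_rot: [[-0.959, 0.281, 0.035], [0.281, 0.96, -0.003], [-0.034, 0.007, -0.999]]
force: [0.3, -0.0, 0.3]
grip_width: -0.0001
```

```bash
python3 - <<'E'
from h import *
a=bot.get_image('scene')[130:420,200:460]; b=bot.get_image('wrist')
o=np.hstack([cv2.resize(a,(440,490),interpolation=2),cv2.resize(b,(360,490))])
cv2.imwrite('pics/a3.png',(255*(o[:,:,::-1]/255.)**.6).astype('uint8'))
s=bot.read_state(); print(s['time_s'],s['eef_pos'],s['force'])
E
```

```text
9.825 [0.39011397 0.06851811 0.20150942] [ 0.67808246 -0.89492593  0.10550978]
```

View pics/a3.png

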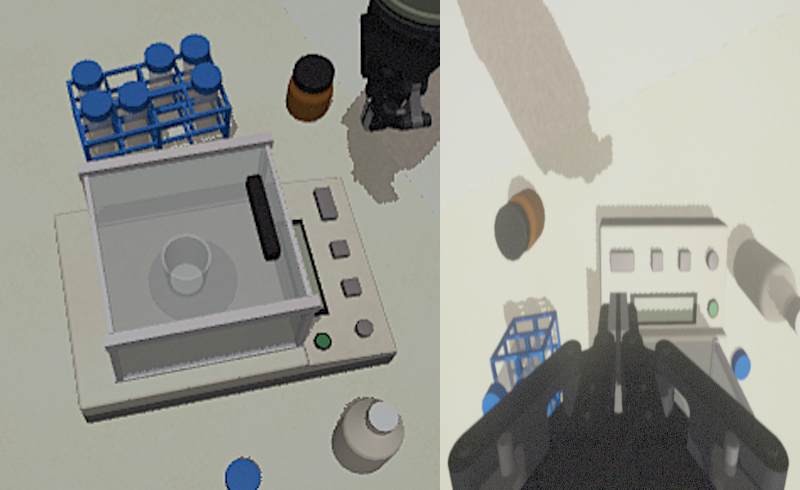

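The picture shows the shield shut, all four keys up, the beaker and its neighbours in place, and the fingers clear. I'll hand it in.

```bash
python3 -c "
from plant import bot
print(bot.sign_off())"
```

```text
the job is handed in; nothing more can be done
None
```

The balance is tared and the job is handed in; `sign_off()` reports no verdict, so I don't know how it was judged.

- **Shield:** I pushed the grip bar towards the keypad with shut fingertips until it met the hard stop, at the position I expected for fully shut. The push took about 2–3 N, and about 29 N against the stop. I kept pushing there for about 0.5 s, which tilted the tool about 2°; I left that tilt in for the key press.
- **Tare key:** I pressed it at the position found in the images (fit and wrist camera agreed to about 1 mm). It held at 5.5–6.2 N for about 0.25 s, about 3.5 mm of travel judging by the force, since the joint value can't be read directly. Then I withdrew about 140 mm upwards.
- **Last checks:** The final picture shows the shield shut, all four keys up, and the beaker, rack, bottle, jar and cap apparently where they stood, judged by eye. The force on the tool was back to sensor noise at 9.8 s, and no check failed or disagreed.

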